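Lift the loaded sample pan off its rest with the flat lifter

TASK

Take the flat lifter by its upright handle, slide its blade between the two bars under the steel sample pan, and lift the pan, with the brass cup standing in it, straight off the bars to at least 8 cm above them. Touch pan and cup only with the lifter, leave the other things on the bench where they stand, and finish still holding the pan there on the lifter, steady and level, with the cup upright in it.

Things in the scene. Friction and masses are not known exactly. Their poses are not given: they have to be found in the camera images.
- stand: Fixed pan rest: aluminium base plate 150 (own x) x 160 (own y) x 6 mm, on it two steel bars along own y, 160 mm long, 12 mm wide, tops 36 mm above the bench. Between them a channel 100 mm wide, clear from 6 to 36 mm above the bench, runs through along own y, open at both ends. Origin: centre of the underside, on the bench; z up.
- pan: Square open tray of stainless sheet, 130 x 130 x 14 mm, floor and walls 3 mm thick, about 0.16 kg, loose on the two bars. Origin: centre of its underside (36 mm above the bench at the start). Axes parallel to the stand's within 0.04 rad and centre within 9 mm of the stand's at the start.
- cup: Small brass density cup, 34 mm in diameter at the rim and 40 mm tall, about 0.12 kg, standing loose in the pan within 20 mm of its middle. Origin: centre of its underside; z up through its mouth.
- lifter: Flat lifter, loose on the bench: steel blade 4 mm thick, 68 mm wide from own x = -20 to +130 mm, then 52 mm wide to the tip. Origin: underside of the blade, straight below the handle's axis; +x along the blade to its tip (at the start world -y, within 0.35 rad); z up. About 0.26 kg; with pan and cup up to 0.65 kg.
- lifter_grip (a point): Point on the axis of the lifter's black upright handle, 84 mm above the blade's underside (own z), a good height for the TCP. The handle is 24 mm thick along the lifter's x and 30 mm wide along its y, its top 104 mm above the underside; at its foot is a steel block 34 x 40 mm, 12 mm high.
- lifter_tip (a point): Middle of the front edge of the blade, 160 mm along +x from the lifter's origin, at its underside.
- stand_mouth (a point): Middle of the channel's opening at the stand's own +y end, 80 mm from its centre and 21 mm above the bench. This end faces the side of the bench where the lifter lies (world +y within 0.3 rad).
- tamper: Hand tamper, leave alone: the same black handle (24 x 30 mm, top at 104 mm) but on a round steel foot 50 mm in diameter, without a blade. It stands beside the lifter, in either of the two places. Origin: centre of its underside.
- spare_cup: A second brass cup, 34 mm in diameter, 40 mm tall, standing on the bench; leave alone. Origin: centre of its underside.
- brush: Brush with a wooden handle lying on the bench beyond the lifter; leave alone. Origin: its middle, underside; x along it.
- bottle: Clear plastic bottle, 60 mm in diameter, 150 mm tall, at the far side of the bench; leave alone. Origin: centre of its underside.
- jar: Amber jar with a black cap, 64 mm in diameter, 75 mm tall, right of the pan as the robot sees it; leave alone. Origin: centre of its underside.
- cylinder: Glass measuring cylinder, foot 68 mm in diameter, tube 28 mm, 176 mm tall; leave alone. Origin: centre of its underside.
- funnel: Steel funnel standing mouth down, 94 mm in diameter, 85 mm tall; leave alone. Origin: centre of its underside.

How it is judged:
By the outcome, as a careful person would: the job done as asked, in the order asked, and still so for the second after the job is handed in, while the arm keeps its last pose, push and grip.
It also fails if it takes over 45 s, if anything falls off the work surface, if the arm or the gripper's body presses on something with over 40 N, if the wrist force passes 120 N, or if a joint passes its speed limit or range.

ROBOT

A 6-joint arm with a two-finger parallel gripper is mounted at the origin on the work surface. World frame = base frame: x ahead of the robot, y to its left, z up, the work surface at z = 0. Lengths are in m, angles in rad, forces in N, time in s.
With the tool pointing down it reaches from about 0.35 to 0.775 m from the base axis. Payload 7.3 kg.
Tool frame: the origin (TCP) lies between the finger pads, 19 mm behind the fingertips; this is the grasp point; z points along the fingers, y is the line along which they close (so a half turn about z gives the same grasp; the last joint's range is limited). The gripper opens to 92 mm and grips with 3 to 60 N. Pads are 19 mm wide; open, the fingers measure 130 mm over their backs; the gripper's body (75 mm by 190 mm) begins 47 mm behind the grasp point.
Start: joints at [0.958, 0.342, 1.524, -0, 1.275, -0.146], TCP at [0.236, 0.469, 0.246] pointing down, gripper open.
Joint ranges: [-2.53, 2.53], [-0.77, 2.02], [0.04, 2.7], [-1, 4.14], [0.28, 2.66], [-3.11, 3.11]. Speed limits (rad/s): [2.57, 2.57, 3.14, 3.14, 3.14, 3.14].

INTERFACE

Orientations are given as [roll, pitch, yaw] about the fixed x, y, z axes, in that order (R = Rz(yaw) Ry(pitch) Rx(roll)).
In Python, from cell import telemetry, vision, ticket gives the robot as it stands.
- The arm moves only by the shell command python3 -m crank 'ROWS' [FORCE]. ROWS is JSON, a list of rows, each a list of 5 numbers: the gripper command: -1 is shut, 1 is fully open, values between are in proportion, then the shift along the tool's x, y, z in mm, then the turn about the tool's z in rad. In form: [[fingers, dx, dy, dz, roll], ...]. A call has 1 to 12 rows; each row is the pose to reach, as a shift and turn from the pose commanded when the call began, along the tool's axes at that moment; what a row does not reach only later rows make up. A row lasts 1/12 s, in which the tool goes at most 41.7 mm and 7.16 degrees, less where a joint would pass 70% of its speed; a pose out of reach is approached as far as the arm can. A call with a gripper value outside its range is refused whole. The fingers move at their own pace and stop on an object; FORCE is the grip in N (left out, the last holds). Time passes only in rows, so rows that repeat a pose let the fingers close. It gives the time, the measured TCP pose, the force, the opening and the grip force at its end, in the units of the state.
- telemetry.observe(): the state, without advancing time (a new reading comes with each control period).
- vision.read_camera(name): name is "side" or "top"; returns (picture, depth): 480x640x3 uint8, red, green, blue; 480x640 float32, m along the optical axis (not along the pixel's ray), 0 where there is no reading.
- vision.get_calibration(name): a dict with "camera_matrix" (3x3 intrinsics, pixels), "dist" ([k1, k2, p1, p2, k3] as OpenCV has them; the pictures are not rectified), "rvec" (rotation vector, rad) and "tvec" (3), from world to camera coordinates, as OpenCV has them. Camera axes: x right, y down, z forward; pixel columns grow to the right and rows downward; lengths in m; the calibration is good to about 2 mm. A picture is of the moment at which its call begins. get_calibration takes no time and is no camera call.
- ticket.hand_in(): hands the job in; it is judged then, once.
The state is a dict: "time": time; "qpos": joint angles; "qvel": joint speeds; "joint_efforts": joint torques, N m; "tool_pos": TCP position; "tool_rot": TCP orientation; "contact_force": force on the tool from outside, world axes, zero at the start; "torque": the same for the moment, N m; "opening": finger opening in m; "grip_force": force on a finger pad.
Only numpy, scipy, OpenCV 4.12 (cv2) and the standard library are available. Lean on these libraries where they do the work, as an engineer would, in place of code of your own. Each camera call takes 0.05 s, during which the arm holds its last target. There are 200 camera calls.

## Working session

There is one attempt and no reset: what is moved stays moved. The work goes in short steps, Python scripts to look and compute and a shell command to move; the robot and the scene stay as the last step left them, time stands still between calls to the robot, and variables do not carry over. Pictures are saved under pics/ and viewed, at most 10 in all, crops included, and the job is handed in when it is done.

```bash
mkdir -p pics; ls; python3 - <<'E'
from cell import telemetry, vision
import cv2,numpy as np
print(telemetry.observe())
for n in("top","side"):
    p,d=vision.read_camera(n); cv2.imwrite(f"pics/{n}0.png",p[:,:,::-1]); np.savez(f"{n}0.npz",p=p,d=d)
    c=vision.get_calibration(n); print(n,c, -cv2.Rodrigues(np.array(c["rvec"],float))[0].T@np.array(c["tvec"]).ravel())
E
```

```text
pics
{'time': 0.0, 'qpos': array([ 9.58016504e-01,  3.42723373e-01,  1.52502491e+00,  2.32344087e-05,
        1.27540616e+00, -1.46017649e-01]), 'qvel': array([ 0.00034629, -0.00045821, -0.00055944, -0.00079517,  0.00079707,
        0.00058399]), 'joint_efforts': array([-4.98606787e-04, -4.31236053e+01, -2.44220442e+01,  7.19049876e-02,
        5.59838698e-02, -1.03943676e-04]), 'tool_pos': array([0.2360079 , 0.46853242, 0.24484185]), 'tool_rot': array([-3.14005071e+00, -2.49220802e-04,  2.67482351e+00]), 'contact_force': array([-0.17195864, -0.49410626,  0.01193221]), 'torque': array([ 0.00162222, -0.04690027,  0.02933959]), 'grip_force': 0.0, 'opening': 0.09143960766597505}
top {'camera_matrix': array([[486.13300173,   0.        , 314.16623454],
       [  0.        , 486.13300173, 234.68909629],
       [  0.        ,   0.        ,   1.        ]]), 'dist': array([-0.03046516,  0.        ,  0.        ,  0.        ,  0.        ]), 'rvec': array([ 2.1911958 , -2.16179708,  0.1081351 ]), 'tvec': array([0.0231973 , 0.61678195, 1.02639172])} [0.5181742  0.03727245 1.07914055]
side {'camera_matrix': array([[527.37447905,   0.        , 328.23311972],
       [  0.        , 527.37447905, 241.24964451],
       [  0.        ,   0.        ,   1.        ]]), 'dist': array([-0.12531307,  0.        ,  0.        ,  0.        ,  0.        ]), 'rvec': array([ 0.08227835, -2.72272105,  1.4667739 ]), 'tvec': array([0.60437851, 0.06502582, 1.23780176])} [0.52112796 1.03702292 0.74475771]
```

View pics/top0.png

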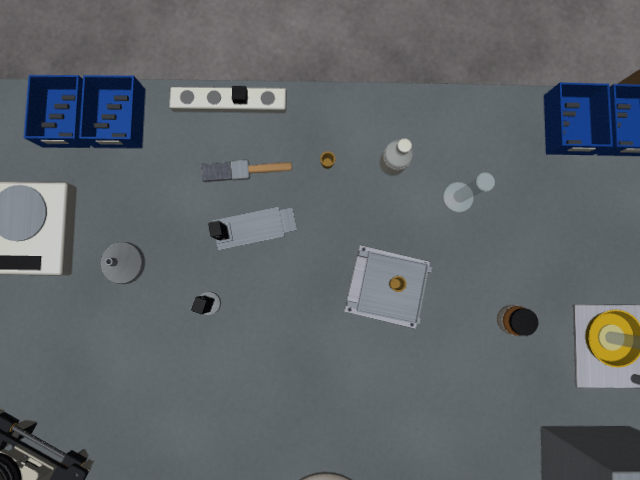

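View pics/side0.png

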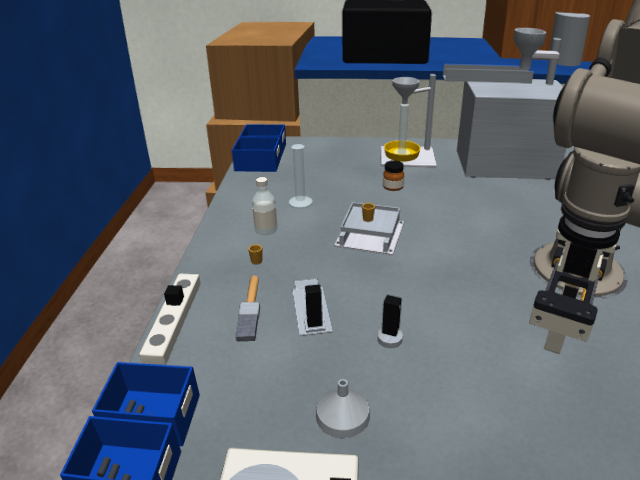

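The top view shows the lifter with its handle near (217,229) and its tip near (295,219). The tamper is at (205,303) and the pan on its stand is near (390,287). I'll zoom in for the corners.

```bash
cat > h.py <<'E'
import cv2,numpy as np
from cell import vision
def cal(n):
    c=vision.get_calibration(n); return np.array(c["camera_matrix"]),np.array(c["dist"]),cv2.Rodrigues(np.array(c["rvec"],float))[0],np.array(c["tvec"],float).ravel()
def onplane(n,px,z):
    K,D,R,t=cal(n); u=cv2.undistortPoints(np.array(px,float).reshape(-1,1,2),K,D).reshape(-1,2)
    r=np.c_[u,np.ones(len(u))]@R; o=-R.T@t
    return o+r*((z-o[2])/r[:,2])[:,None]
def cloud(n,d):
    v,u=np.mgrid[:480,:640]; K,D,R,t=cal(n)
    q=cv2.undistortPoints(np.c_[u.ravel(),v.ravel()].astype(float).reshape(-1,1,2),K,D).reshape(-1,2)
    P=np.c_[q,np.ones(len(q))]*d.reshape(-1,1)
    return ((P-t)@R).reshape(480,640,3)
def proj(n,P):
    K,D,R,t=cal(n); return cv2.projectPoints(np.array(P,float).reshape(-1,3),cv2.Rodrigues(R)[0],t,K,D)[0].reshape(-1,2)
E
python3 - <<'E'
from h import *
f=np.load("top0.npz");p=f["p"];C=cloud("top",f["d"])
cv2.imwrite("pics/crop0.png",cv2.resize(p[190:340,190:440,::-1],(800,480),interpolation=cv2.INTER_CUBIC))
print("bench z",np.median(C[330:400,200:300,2]))
def rect(m,name):
    P=C[m][:,:2].astype(np.float32); print(name,len(P),cv2.minAreaRect(P), P.mean(0))
def reg(u0,u1,v0,v1,z0,z1):
    m=np.zeros((480,640),bool); m[v0:v1,u0:u1]=True
    return m&(C[...,2]>z0)&(C[...,2]<z1)
rect(reg(195,305,200,255,.090,.115),"handle top")
rect(reg(190,225,285,320,.090,.115),"tamper top")
rect(reg(195,305,200,255,.0025,.0075),"blade")
rect(reg(335,445,235,335,.044,.056),"panrim")
rect(reg(335,445,235,335,.034,.056),"pan+bars")
rect(reg(335,445,235,335,.065,.09),"cup top")
rect(reg(335,445,235,335,.004,.056),"stand")
h=C[195:255,195:305,2];print(np.histogram(h,bins=np.arange(-.004,.12,.002)))
E
```

```text
bench z 2.4325317368087958e-05
handle top 198 ((0.6194913387298584, 0.23228387534618378), (0.03024826943874359, 0.024476157501339912), 11.371907234191895) [0.6191639  0.23128714]
tamper top 204 ((0.4657861292362213, 0.2601231038570404), (0.024954281747341156, 0.030307911336421967), 72.9515380859375) [0.46578482 0.25874665]
blade 2055 ((0.6342423558235168, 0.1758664846420288), (0.12103728204965591, 0.2433045506477356), 0.857850968837738) [0.63638747 0.159417  ]
panrim 505 ((0.5059871673583984, -0.13604900240898132), (0.12904059886932373, 0.13063424825668335), 78.64512634277344) [ 0.5060601  -0.13917023]
pan+bars 3776 ((0.5072537660598755, -0.13028743863105774), (0.1606341153383255, 0.13065534830093384), 78.50830078125) [ 0.5057004  -0.13470168]
cup top 122 ((0.513504683971405, -0.14214225113391876), (0.03075772523880005, 0.03147704526782036), 0.8522256016731262) [ 0.513316  -0.1434235]
stand 4943 ((0.5117862820625305, -0.13707688450813293), (0.21752266585826874, 0.242510125041008), 0.5124498009681702) [ 0.5080319 -0.1272574]
(array([ 456, 1281, 1731, 1325,  872,  369,   78,   37,   29
[... 204 characters left out ...]
  6,    3,    4,    2,    3,
          3,    5,    3,    3,    4,    5,    3,    2,   25,   58,   82,
         15,    1,    0,    0,    0,    0]), array([-0.004, -0.002,  0.   ,  0.002,  0.004,  0.006,  0.008,  0.01 ,
        0.012,  0.014,  0.016,  0.018,  0.02 ,  0.022,  0.024,  0.026,
        0.028,  0.03 ,  0.032,  0.034,  0.036,  0.038,  0.04 ,  0.042,
        0.044,  0.046,  0.048,  0.05 ,  0.052,  0.054,  0.056,  0.058,
        0.06 ,  0.062,  0.064,  0.066,  0.068,  0.07 ,  0.072,  0.074,
        0.076,  0.078,  0.08 ,  0.082,  0.084,  0.086,  0.088,  0.09 ,
        0.092,  0.094,  0.096,  0.098,  0.1  ,  0.102,  0.104,  0.106,
        0.108,  0.11 ,  0.112,  0.114,  0.116,  0.118]))
```

View pics/crop0.png

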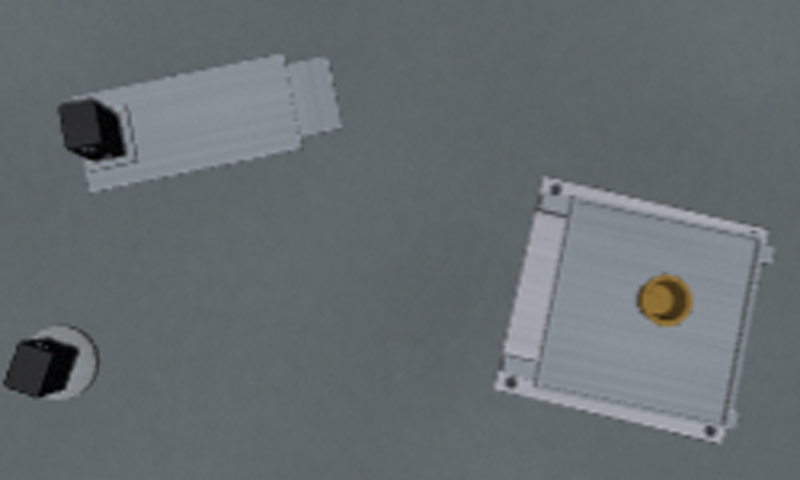

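The crop shows the blade's front corners at about (325,57) and (342,127), and its wide section's corners at (283,54), (300,148) and (90,192). The stand base corners are about (543,178), (768,230), (722,442) and (497,388), and the cup is at (665,298).

```bash
python3 - <<'E'
from h import *
from cell import telemetry
g=lambda L:[(a/3.2+190-.35,b/3.2+190-.35) for a,b in L]
b=onplane("top",g([(325,57),(342,127),(283,54),(300,148),(90,192)]),.004)[:,:2]
tip=(b[0]+b[1])/2; e=b[3]-b[4]; n=b[2]-b[3]
print("tip",tip,"yaw side",np.arctan2(e[1],e[0]),"yaw front",np.arctan2(n[1],n[0])-np.pi/2,"len",np.linalg.norm(e),np.linalg.norm(n))
h=np.array([.6195,.2317]); print("handle->tip",np.linalg.norm(tip-h),np.arctan2(*(tip-h)[::-1]))
s=onplane("top",g([(543,178),(768,230),(722,442),(497,388)]),.006)[:,:2]
print("stand",s.mean(0),cv2.minAreaRect(s.astype(np.float32)))
for a,c in((0,1),(3,2)): v=s[a]-s[c]; print("stand +y yaw-90:",np.arctan2(v[1],v[0])-np.pi/2)
st=telemetry.observe(); R=cv2.Rodrigues
yaw=st["tool_rot"][2]; d=h-st["tool_pos"][:2]
print("tool dx,dy",d@[np.cos(yaw),np.sin(yaw)],d@[np.sin(yaw),-np.cos(yaw)])
E
```

```text
tip [0.65459208 0.07710242] yaw side -1.3494087175347 yaw front -1.3736079172448201 len 0.14838056280676268 0.06698384440293456
handle->tip 0.15853033096561706 -1.3475887670038071
stand [ 0.5069958  -0.13111081] ((0.5066755414009094, -0.13112962245941162), (0.1596803069114685, 0.1488398015499115), 77.72244262695312)
stand +y yaw-90: -0.21428357281415744
stand +y yaw-90: -0.22210347507625583
tool dx,dy -0.44902656039960975 -0.038953777189668005
```

```bash
python3 -m crank '[[1,-40,-3,0,-0.06],[1,-80,-7,0,-0.12],[1,-120,-10,0,-0.18],[1,-160,-14,0,-0.24],[1,-200,-17,0,-0.3],[1,-240,-21,0,-0.36],[1,-280,-24,0,-0.42],[1,-320,-28,0,-0.48],[1,-360,-31,10,-0.56],[1,-400,-35,20,-0.62],[1,-430,-37,30,-0.682],[1,-449,-39,40,-0.682]]'
python3 -m crank '[[1,0,0,0,0],[1,0,0,0,0]]'
python3 - <<'E'
from h import *
from cell import telemetry
st=telemetry.observe(); yaw=st["tool_rot"][2]; d=np.array([.6195,.2317])-st["tool_pos"][:2]
print(st["tool_pos"],st["tool_rot"],"tool dx,dy",d@[np.cos(yaw),np.sin(yaw)],d@[np.sin(yaw),-np.cos(yaw)])
p,dd=vision.read_camera("side");cv2.imwrite("pics/side1.png",cv2.resize(p[100:400,200:500,::-1],(600,600),interpolation=cv2.INTER_CUBIC))
E
```

```text
time: 1.1
tool_pos: [0.6221, 0.2293, 0.204]
tool_rot: [-3.141, -0.0, -2.926]
contact_force: [-0.8, 0.0, 0.2]
opening: 0.0919
grip_force: 0.0
time: 1.27
tool_pos: [0.6196, 0.231, 0.2038]
tool_rot: [3.141, -0.003, -2.928]
contact_force: [-0.5, -0.7, 0.6]
opening: 0.0918
grip_force: 0.0
[0.61961009 0.2310385  0.20381698] [ 3.14138025e+00 -3.11406754e-03 -2.92848872e+00] tool dx,dy -3.230553146836518e-05 0.0006698202239020474
```

View pics/side1.png

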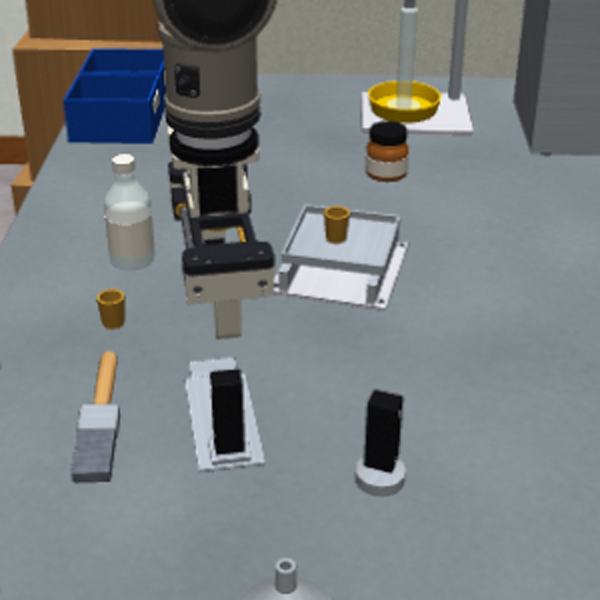

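The side view shows the open fingers in line with the lifter's length, with the handle (crop 227,410) directly below. Next I go down and grip.

```bash
python3 -m crank '[[1,0,0,30,0],[1,0,0,60,0],[1,0,0,85,0],[1,0,0,105,0],[1,0,0,120,0],[1,0,0,120,0],[1,0,0,120,0]]'
python3 -m crank '[[-1,0,0,0,0],[-1,0,0,0,0],[-1,0,0,0,0],[-1,0,0,0,0],[-1,0,0,0,0],[-1,0,0,0,0],[-1,0,0,0,0],[-1,0,0,0,0],[-1,0,0,0,0],[-1,0,0,0,0],[-1,0,0,0,0],[-1,0,0,0,0]]' 58
```

```text
time: 1.9
tool_pos: [0.6188, 0.2331, 0.086]
tool_rot: [3.141, -0.001, -2.925]
contact_force: [0.4, 0.6, 0.2]
opening: 0.092
grip_force: 0.0
time: 2.9
tool_pos: [0.6197, 0.2321, 0.0855]
tool_rot: [3.141, 0.0, -2.926]
contact_force: [-0.5, 0.3, -0.6]
opening: 0.0239
grip_force: 58.0
```

```bash
python3 -m crank '[[-1,0,0,-10,0],[-1,0,0,-25,0],[-1,0,0,-40,0],[-1,0,0,-40,0],[-1,10,-10,-40,0.07],[-1,22,-22,-40,0.14],[-1,34,-34,-40,0.21],[-1,46,-46,-40,0.29],[-1,58,-58,-40,0.37],[-1,67,-67,-40,0.43],[-1,67,-67,-40,0.432],[-1,67,-67,-40,0.432]]'
python3 - <<'E'
from h import *
from cell import telemetry
for n in("top","side"):
    p,d=vision.read_camera(n);np.savez(n+"2.npz",p=p,d=d)
    if n=="top": cv2.imwrite("pics/top2.png",cv2.resize(p[190:340,210:460,::-1],(800,480),interpolation=cv2.INTER_CUBIC))
    C=cloud(n,d)
    st=telemetry.observe();t=st["tool_pos"];a=st["tool_rot"][2]+np.pi/2;ux=np.array([np.cos(a),np.sin(a)]);uy=np.array([-ux[1],ux[0]])
    q=C[...,:2]-t[:2];x=q@ux;y=q@uy;z=C[...,2]
    m=(x>.03)&(x<.175)&(abs(y)<.06)&(z>.02)&(z<.07)&(d>0)
    for lo in np.arange(.03,.165,.02):
        k=m&(x>lo)&(x<lo+.02); 
        if k.sum()>10: print(n,round(lo,2),k.sum(),"z",np.median(z[k]).round(4),"y",np.percentile(y[k],[2,98]).round(4))
    print("xmax",np.percentile(x[m],99.5))
print(st["time"],t,st["tool_rot"],st["opening"],st["contact_force"])
E
```

```text
time: 3.9
tool_pos: [0.5684, 0.1519, 0.1254]
tool_rot: [3.141, -0.0, 2.925]
contact_force: [-0.1, 0.5, -2.5]
opening: 0.0241
grip_force: 58.0
top 0.09 295 z 0.0444 y [-0.0323  0.0331]
top 0.11 298 z 0.0445 y [-0.0318  0.033 ]
top 0.13 234 z 0.0441 y [-0.0249  0.0259]
top 0.15 127 z 0.0443 y [-0.0242  0.0253]
xmax 0.1603909077086263
side 0.03 81 z 0.0436 y [-0.0355  0.0315]
side 0.05 83 z 0.0436 y [-0.0351 -0.0034]
side 0.07 84 z 0.0438 y [-0.0354 -0.0007]
side 0.09 90 z 0.0437 y [-0.0346  0.0041]
side 0.11 104 z 0.0437 y [-0.0349  0.0089]
side 0.13 90 z 0.0439 y [-0.0277  0.0139]
side 0.15 36 z 0.0431 y [-0.0264  0.01  ]
xmax 0.16049159133430754
4.0 [0.56891805 0.15265482 0.12545207] [3.14111064e+00 3.52637190e-04 2.92616767e+00] 0.023581617868092077 [ 0.01869257  0.83278919 -2.72386438]
```

View pics/top2.png

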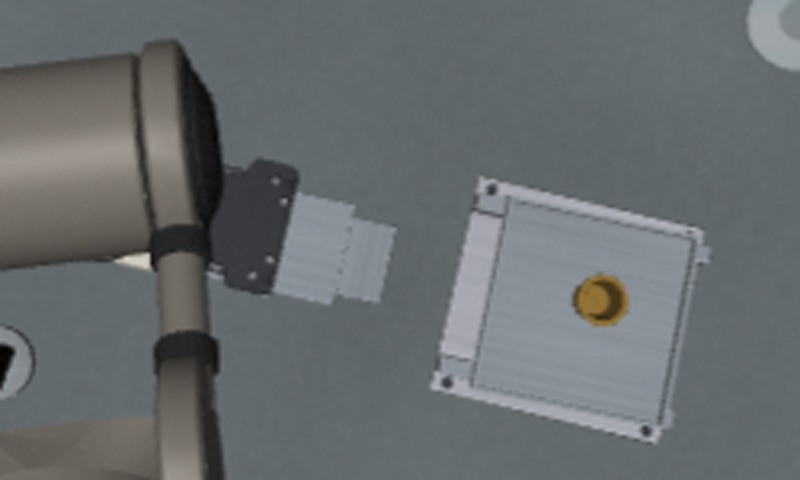

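The lifter is level and in line with the channel: the tip is at crop (388,262) and the mouth spans (472,285). Next I lower to mid-channel height and slide in.

```bash
python3 -m crank '[[-1,-2,0,10,0],[-1,-2,0,22,0],[-1,-2,0,22,0],[-1,-2,0,22,0],[-1,-2,-10,22,0],[-1,-2,-25,22,0],[-1,-2,-40,22,0],[-1,-2,-55,22,0],[-1,-2,-70,22,0],[-1,-2,-80,22,0],[-1,-2,-80,22,0],[-1,-2,-80,22,0]]'
python3 - <<'E'
from h import *
p,d=vision.read_camera("side");cv2.imwrite("pics/side3.png",cv2.resize(p[180:300,300:450,::-1],(750,600),interpolation=cv2.INTER_CUBIC))
E
```

```text
time: 5.0
tool_pos: [0.5534, 0.0728, 0.104]
tool_rot: [3.141, 0.001, 2.923]
contact_force: [0.8, 0.8, -2.3]
opening: 0.0237
grip_force: 58.0
```

View pics/side3.png

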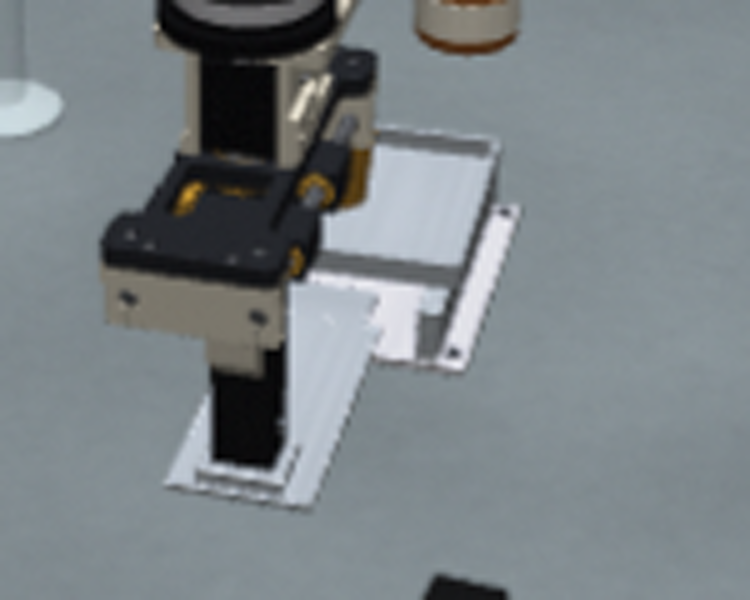

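The blade is entering below the pan floor: its right edge near (375,340) is clear of the bar's inner face at (418,335). I'll slide in the remaining 123 mm.

```bash
python3 -m crank '[[-1,0,-12,0,0],[-1,0,-25,0,0],[-1,0,-38,0,0],[-1,0,-51,0,0],[-1,0,-64,0,0],[-1,0,-77,0,0],[-1,0,-90,0,0],[-1,0,-103,0,0],[-1,0,-115,0,0],[-1,0,-123,0,0],[-1,0,-123,0,0],[-1,0,-123,0,0]]'
python3 - <<'E'
from h import *
from cell import telemetry
st=telemetry.observe();t=st["tool_pos"][:2]-[.507,-.1311];print("stand frame x,y",t@[.977,-.214],t@[.214,.977],st["tool_rot"])
p,d=vision.read_camera("top");cv2.imwrite("pics/top4.png",cv2.resize(p[200:350,250:450,::-1],(800,600),interpolation=cv2.INTER_CUBIC))
E
```

```text
time: 6.05
tool_pos: [0.5268, -0.0468, 0.1035]
tool_rot: [3.141, 0.0, 2.924]
contact_force: [0.5, -0.8, -2.7]
opening: 0.0239
grip_force: 58.0
stand frame x,y 0.001292847082387271 0.08655697429044522 [3.14127358e+00 2.78327238e-05 2.92373155e+00]
```

View pics/top4.png

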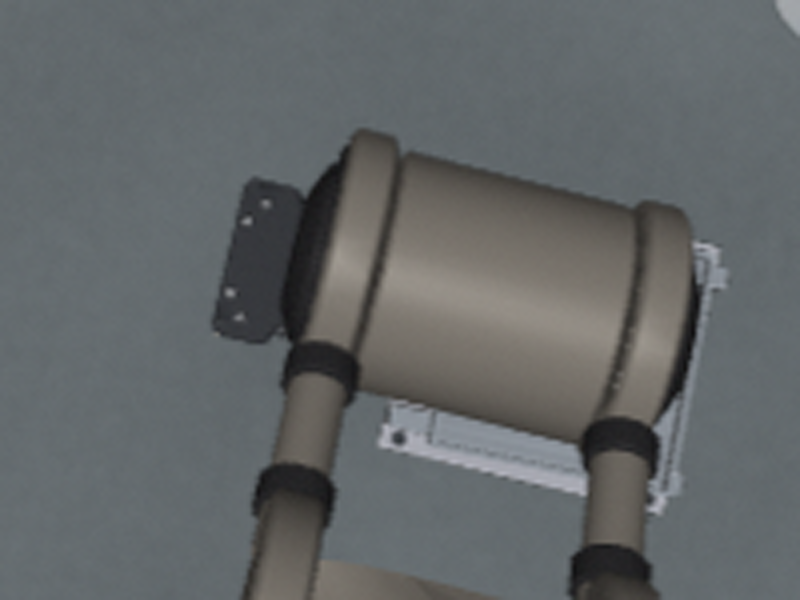

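The pan is still on the bars and no contact force shows. The arm hides most of it, with its far edge near (705,370). I'll lift gently until the blade makes contact.

```bash
python3 -m crank '[[-1,0,0,-4,0],[-1,0,0,-8,0],[-1,0,0,-10,0],[-1,0,0,-11.5,0],[-1,0,0,-13,0],[-1,0,0,-14.5,0],[-1,0,0,-16,0],[-1,0,0,-18,0],[-1,0,0,-20,0],[-1,0,0,-20,0],[-1,0,0,-20,0],[-1,0,0,-20,0]]' 60
python3 - <<'E'
from h import *
from cell import telemetry
st=telemetry.observe();print(st["tool_rot"],st["contact_force"],st["torque"])
p,d=vision.read_camera("side");np.savez("side5.npz",p=p,d=d);cv2.imwrite("pics/side5.png",cv2.resize(p[160:300,310:450,::-1],(600,600),interpolation=cv2.INTER_CUBIC))
E
```

```text
time: 7.1
tool_pos: [0.5267, -0.0464, 0.1234]
tool_rot: [3.141, -0.0, 2.925]
contact_force: [0.4, 0.2, -6.4]
opening: 0.0239
grip_force: 60.0
[ 3.14147079e+00 -2.81787291e-04  2.92474711e+00] [ 0.37833191  0.18399729 -6.36574793] [ 0.46885243 -0.04147226 -0.0295688 ]
```

View pics/side5.png

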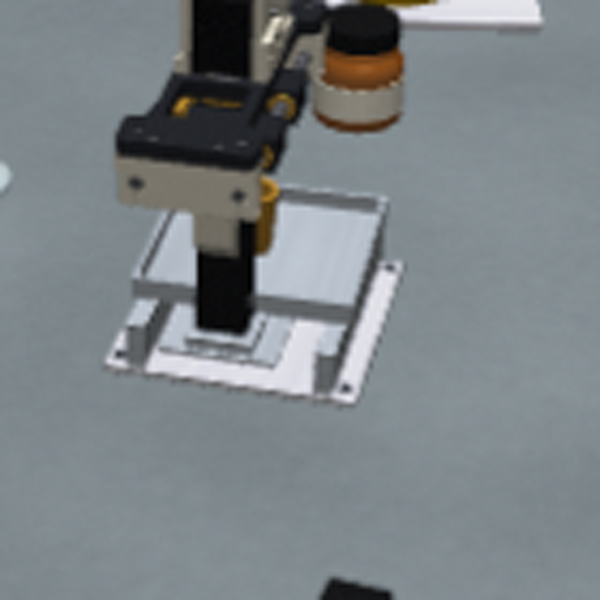

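The pan is clear of the bars, level, with the cup upright at (265,215), and the wrist carries the full 6.4 N. I'll raise it straight up.

```bash
python3 -m crank '[[-1,0,0,-3,0],[-1,0,0,-8,0],[-1,0,0,-15,0],[-1,0,0,-23,0],[-1,0,0,-31,0],[-1,0,0,-39,0],[-1,0,0,-47,0],[-1,0,0,-55,0],[-1,0,0,-63,0],[-1,0,0,-70,0],[-1,0,0,-75,0],[-1,0,0,-77,0]]'
python3 -m crank '[[-1,0,0,-3,0],[-1,0,0,-8,0],[-1,0,0,-12,0],[-1,0,0,-15,0],[-1,0,0,-16,0],[-1,0,0,-16,0],[-1,0,0,-16,0],[-1,0,0,-16,0],[-1,0,0,-16,0],[-1,0,0,-16,0],[-1,0,0,-16,0],[-1,0,0,-16,0]]'
python3 - <<'E'
from h import *
from cell import telemetry
p,d=vision.read_camera("side");cv2.imwrite("pics/side6.png",cv2.resize(p[120:300,290:470,::-1],(600,600),interpolation=cv2.INTER_CUBIC))
st=telemetry.observe();print(st["tool_rot"],st["contact_force"],st["torque"])
C=cloud("side",d);t=st["tool_pos"];a=st["tool_rot"][2]+np.pi/2;ux=np.array([np.cos(a),np.sin(a)]);uy=np.array([-ux[1],ux[0]])
q=C[...,:2]-t[:2];x=q@ux;y=q@uy;z=C[...,2]
m=(x>.035)&(x<.15)&(abs(y)<.058)&(z>.11)&(z<.148)&(d>0)
A=np.c_[x[m],y[m],np.ones(m.sum())];s=np.ones(len(A),bool)
for i in range(6):
    c=np.linalg.lstsq(A[s],z[m][s],rcond=None)[0];r=z[m]-A@c;s=abs(r)<.003
print("floor slope x,y; z at handle",c,s.sum())
E
```

```text
time: 8.15
tool_pos: [0.5271, -0.0465, 0.2015]
tool_rot: [3.142, 0.001, 2.925]
contact_force: [0.0, 0.1, -5.9]
opening: 0.0237
grip_force: 60.0
time: 9.15
tool_pos: [0.5268, -0.0465, 0.2164]
tool_rot: [3.142, -0.0, 2.925]
contact_force: [-0.2, -0.6, -6.5]
opening: 0.0238
grip_force: 60.0
[ 3.14150760e+00 -6.52462458e-05  2.92480692e+00] [ 0.51567943 -0.66799354 -6.4916642 ] [ 0.4332771  -0.13769262 -0.00269352]
floor slope x,y; z at handle [ 0.00029253 -0.00126978  0.13783789] 515
```

View pics/side6.png

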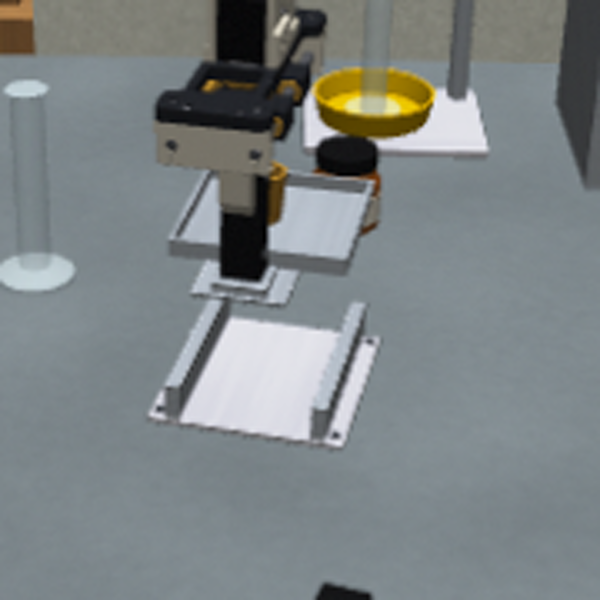

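The pan (about 275,220) is level to about 0.001 rad on the lifter, with the cup upright in it at (278,195). Its floor top is at z = 0.138, which puts the underside about 99 mm above the bar tops.

```bash
python3 -c "
from cell import ticket; print(ticket.hand_in())"
```

```text
the job is handed in; nothing more can be done
None
```

I handed the job in with the pan held level and steady on the lifter about 9.9 cm above the bars and the cup upright in it; the other things on the bench weren't touched.

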